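# Date the packing card

### The arm

A 6-joint arm with a two-finger parallel gripper is mounted at the origin on the work surface; the furniture and walls round the work are solid. World frame = base frame: x ahead of the robot, y to its left, z up, the work surface at z = 0. Lengths are in mm, angles in rad, forces in N, time in s.
With the tool pointing down it reaches from about 350 to 975 mm from the base axis. Payload 7.1 kg.
Tool frame: the origin (TCP) lies midway between the tips of the shut fingers; the grasp point (between the pads) lies 19 mm behind it (ctrl.grasp_offset is the distance from the TCP to the grasp point, in mm); z points along the fingers, y is the line along which they close (so a half turn about z gives the same grasp; the last joint's range is limited). The gripper opens to 88 mm and grips with 3 to 60 N. Pads are 20 mm wide; open, the fingers measure 115 mm over their backs; the gripper's body (75 mm by 178 mm) begins 61 mm behind the grasp point.
Start: joints at [1.099, 0.423, 1.63, -0, 1.089, -0.019], TCP at [273.396, 562.014, 222.675] pointing down, gripper open.
Joint ranges: [-3, 3], [-0.9, 2.11], [0.09, 2.58], [-1.31, 4.45], [0.11, 2.69], [-2.54, 2.54]. Speed limits (rad/s): [2.39, 2.39, 3.01, 3.14, 3.14, 3.14].

### API

Orientations are given as a rotation vector (axis times angle).
In Python, from workcell import ctrl gives the robot as it stands. The module is installed in compiled form; this text tells all that it offers.
- The arm moves only by the tool servo_tool, never from a script. Its argument "rows" is a list of rows, each a list of 7 numbers: the turn, a rotation vector about the tool's x, y, z as a fraction of full scale, then the shift along the tool's x, y, z as a fraction of full scale, then the finger opening in mm, from 0 to 87.8. A call has 1 to 10 rows; each row is the pose to reach, as a shift and turn from the pose commanded when the call began, along the tool's axes at that moment; what a row does not reach only later rows make up. Full scale, the value 1, is 20 cm for a shift and 1.5 rad for a turn. A row lasts 1/8 s, in which the tool goes at most 62.5 mm and 10.7 degrees, less where a joint would pass 70% of its speed; a pose out of reach is approached as far as the arm can. A call with a number of a shift or a turn outside -1 to 1 is refused whole. A call with a gripper value outside its range is refused whole. The fingers move at their own pace and stop on an object; the grip force is fixed at half the most. Time passes only in rows, so rows that repeat a pose let the fingers close. It gives the time, the measured TCP pose, the force, the opening and the grip force at its end, in the units of the state.
- ctrl.get_obs(): the state, without advancing time (a new reading comes with each control period).
- ctrl.get_image(name): name is "side" or "top" or "wrist"; returns (picture, depth): 420x560x3 uint8, red, green, blue; 420x560 float32, mm along the optical axis (not along the pixel's ray), 0 where there is no reading.
- ctrl.camera_info(name): a dict with "intrinsics" (3x3 intrinsics, pixels), "k1" (the pictures are not rectified: a ray, as slopes to the right and down, at radius r is drawn at 1 + k1 r^2 times it, then the intrinsics apply), "R" (3x3) and "t" (3): a world point X has camera coordinates R X + t. Camera axes: x right, y down, z forward; pixel columns grow to the right and rows downward; lengths in mm; the calibration is good to about 2 mm. A picture is of the moment at which its call begins: read the wrist's pose just before it. camera_info takes no time and is no camera call; for the wrist camera it gives the pose at the moment of the call.
- ctrl.close_job(): hands the job in; it is judged then, once.
The state is a dict: "t": time; "qpos": joint angles; "qvel": joint speeds; "joint_torque": joint torques, N m; "ee_pos": TCP position; "orientation": TCP orientation; "ft_force": force on the tool from outside, world axes, zero at the start; "moment": the same for the moment, N m; "width": finger opening in mm; "grasp_force": force on a finger pad.
Only numpy, scipy, OpenCV 4.12 (cv2) and the standard library are available. Lean on these libraries where they do the work, as an engineer would, in place of code of your own. Each camera call takes 0.05 s, during which the arm holds its last target. There are 200 camera calls.

### The job

Date the packing card: with the fingertips, gently press the middle of the head of the date stamp that stands on the card, all the way down, hold it down for about a second, then let it spring up again and withdraw. Do not lift, shift or tip that stamp, and leave everything else alone: the same kind of stamp standing on the bare table, the press mould, the cakes and the tools.

Things in the scene. Friction and masses are not known exactly. Their poses are not given: they have to be found in the camera images.
- card: flat kraft packing card with a white label, 130 x 106 x 3 mm (x, y, z of its own axes), fixed to the table; origin at the centre of its underside. The stamp to press stands on its label, 12 mm from the card's centre towards the card's own +x, give or take 8 mm each way.
- stamp: THE STAMP TO PRESS: black self-inking date stamp standing upright on the card, loose, about 85 g, 36 x 62 x 97 mm (its own x, y, z); origin at the centre of its foot's underside (3 mm above the table), z up. The sprung head is its upper 30 mm, a block 34 x 58 mm with a flat top. It stands by itself and is pressed straight down at the middle of the top, with the closed fingertips centred over it within 20 mm: off-centre it prints crooked.
- stamp_top (a point): centre of the top face of that stamp's head, 97 mm above the foot's underside when the head is up (100 mm above the table); moves down with the head.
- stamp_head (a joint): how far that stamp's head is pressed down, m: 0 up, 0.014 fully down at its stop. A spring returns it; the push grows from about 0.4 N at first to about 8.4 N fully down; a push of more than 30 N would damage the stamp.
- spare: the spare stamp, the same size and look, loose, standing on the bare table; not to be touched. Origin at the centre of its foot's underside.
- spare_head (a joint): how far the spare stamp's head is pressed down, m: 0 up, 0.014 down; must stay up.
- mould: white hand press mould for cakes with a green top knob, loose, standing upright, 69 mm across, 169 mm high; not to be touched. Origin at the centre of its underside.
- cake: moon cake, 74 mm across, 32 mm high, loose, standing by itself between or beside the stamps and the mould; not to be touched. Origin at the centre of its underside.
Not all that is in view belongs to the job. Leave any green or pink look-alike of the stamp alone.

How it is judged:
By the outcome, as a careful person would: the job done as asked, in the order asked, and still so for the second after the job is handed in, with the robot touching nothing.
It also fails if it takes over 40 s, if anything falls off the work surface, if the arm or the gripper's body presses on something with over 40 N, if the wrist force passes 120 N, or if a joint passes its speed limit or range.

## Working session

There is one attempt and no reset: what is moved stays moved. The work goes in short steps, Python scripts to look and compute and a tool call to move; the robot and the scene stay as the last step left them, time stands still between calls to the robot, and variables do not carry over. Pictures are saved under pics/ and viewed, at most 10 in all, crops included, and the job is handed in when it is done.

Besides the shell and the picture viewer there is one more tool, called by a JSON object that holds its "fn" and its "kwargs". servo_tool: Moves the arm, as the interface text tells. Its arguments: {"type":"object","properties":{"rows":{"type":"array","items":{"type":"array","items":{"type":"number"}}}},"required":["rows"]}

```bash
mkdir -p pics
cat > h.py <<'E'
import numpy as np, cv2
from workcell import ctrl
def ray(ci,u,v):
    K=np.array(ci["intrinsics"],float);k=ci["k1"];R=np.array(ci["R"]);t=np.array(ci["t"])
    d=np.array([(u-K[0,2])/K[0,0],(v-K[1,2])/K[1,1]]);s=d.copy()
    for _ in range(20): s=d/(1+k*(s@s))
    return -R.T@t, R.T@np.array([s[0],s[1],1.])
def onplane(ci,u,v,z):
    o,d=ray(ci,u,v); return o+d*(z-o[2])/d[2]
def atdepth(ci,u,v,dep):
    o,d=ray(ci,u,v); return o+d*dep
E
python3 - <<'E'
from h import *
np.set_printoptions(precision=3,suppress=True)
for n in("top","side"):
    p,d=ctrl.get_image(n); cv2.imwrite(f"pics/{n}0.png",p[:,:,::-1]); np.savez(f"{n}0.npz",p=p,d=d)
    c=ctrl.camera_info(n); print(n,c["k1"],-np.array(c["R"]).T@np.array(c["t"]))
o=ctrl.get_obs(); print(o["t"],o["ee_pos"],o["orientation"],o["ft_force"],o["width"])
E
```

```text
top -0.025160265316705566 [ 227.873   -1.035 1096.632]
side -0.1221725308982275 [  449.665 -1436.362   750.203]
0.1 [273.174 561.584 221.991] [-0.705 -3.061  0.002] [-0.619  0.328  0.482] 87.43954365285977
```

View pics/top0.png

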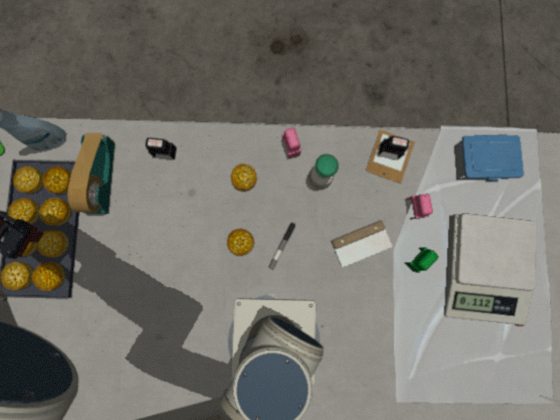

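View pics/side0.png

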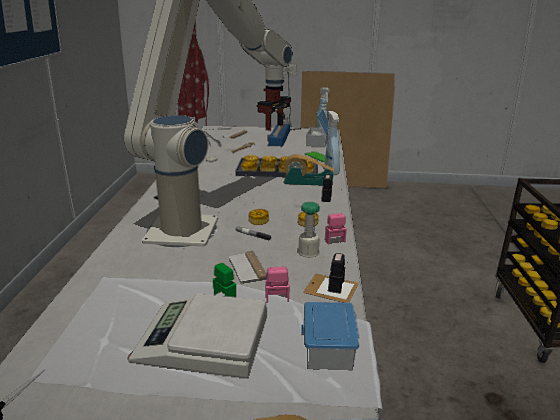

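The top view shows two black stamps: (160,149) on the bare table, and (393,147) on the kraft card with the white label. The second fits the description. The pink ones at (292,141) and (422,206) and the green one at (424,260) are look-alikes, and the mould is at (325,168). Next I'll measure the card stamp and confirm it in a crop.

Run:
```python
from h import *
np.set_printoptions(precision=1,suppress=True)
f=np.load("top0.npz");p,d=f["p"],f["d"];c=ctrl.camera_info("top")
def cloud(u0,u1,v0,v1):
    return np.array([[*atdepth(c,u,v,d[v,u]),u,v,*p[v,u]] for v in range(v0,v1) for u in range(u0,u1) if d[v,u]>0])
for n,b in(("target",(372,414,128,170)),("spare",(140,182,130,168)),("mould",(308,344,148,195))):
    q=cloud(*b); 
    for lo,hi in((85,115),(150,180),(20,85)):
        s=q[(q[:,2]>lo)&(q[:,2]<hi)]
        if len(s)>3: print(n,lo,len(s),"mean",s[:,:5].mean(0),"rect",cv2.minAreaRect(s[:,:2].astype(np.float32)))
# card: kraft colour + white label, cast onto z=3
h=cv2.cvtColor(p,cv2.COLOR_RGB2HSV);m=cv2.inRange(h,(8,70,60),(22,220,255));m[:, :362]=0;m[:,418:]=0;m[:125]=0;m[187:]=0
cn=max(cv2.findContours(m,0,2)[0],key=cv2.contourArea)
w=np.array([onplane(c,*x[0],3)[:2] for x in cn],np.float32)
print("card",cv2.minAreaRect(w))
a=cv2.resize(p[120:190,355:425],(480,480),interpolation=2)
s=np.load("side0.npz")["p"];b=cv2.resize(s[240:310,300:370],(480,480),interpolation=2)
cv2.imwrite("pics/crop1.png",cv2.resize(np.hstack([a,b]),(800,400))[:,:,::-1])
```

```text
target 85 256 mean [ 523.2 -309.8   98.5  397.5  142.3] rect ((525.0538330078125, -311.71234130859375), (54.15559387207031, 30.726945877075195), 81.37311553955078)
target 20 206 mean [ 517.6 -301.3   55.7  389.6  148.6] rect ((524.0809936523438, -311.964599609375), (62.23422622680664, 34.61466979980469), 79.39033508300781)
spare 85 247 mean [503.  317.7  95.8 155.6 143.2] rect ((504.1051330566406, 320.0199279785156), (54.898624420166016, 30.561283111572266), 86.09517669677734)
spare 20 199 mean [496.3 305.9  55.7 164.2 149.9] rect ((504.3865661621094, 318.8822021484375), (62.513160705566406, 36.048187255859375), 86.85848999023438)
mould 85 6 mean [ 429.1 -114.3   89.7  321.8  176.3] rect ((428.7710266113281, -114.37496185302734), (11.817007064819336, 2.2794711589813232), 73.97078704833984)
mould 150 441 mean [ 441.7 -116.8  166.2  326.6  165. ] rect ((443.039306640625, -117.4754409790039), (54.60797119140625, 55.79001998901367), 1.5253379344940186)
mould 20 282 mean [ 428.7 -111.1   56.3  319.2  178.8] rect ((433.6467590332031, -113.92149353027344), (63.60405349731445, 46.354496002197266), 65.01475524902344)
card ((511.1486511230469, -316.68017578125), (105.42050170898438, 130.2078857421875), 71.08393096923828)
```

View pics/crop1.png

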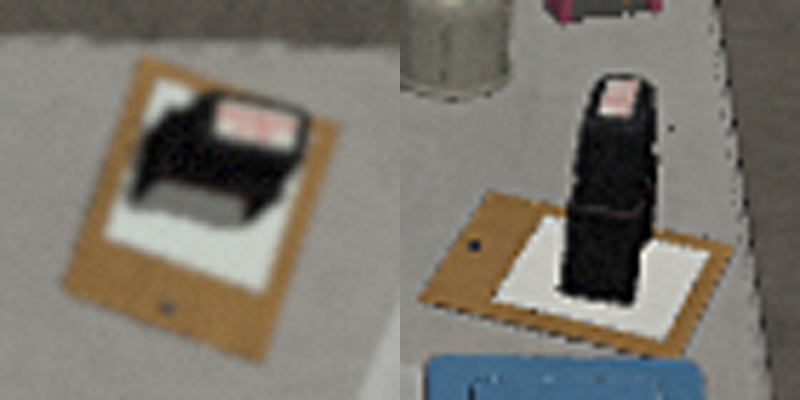

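The crop confirms it: a black stamp with its foot on the white label of the kraft card. The head top is at (525,-312,~99), about 14 mm from the card centre (511,-317), and the measured sizes match. First I'll raise the arm and shut the fingers.

{"fn": "servo_tool", "kwargs": {"rows": [[0,0,0,0,0,-0.1,0],[0,0,0,0,0,-0.2,0],[0,0,0,0,0,-0.3,0],[0,0,0,0,0,-0.4,0],[0,0,0,-0.1,-0.1,-0.5,0],[0,0,0,-0.25,-0.25,-0.5,0],[0,0,0,-0.4,-0.4,-0.5,0],[0,0,0,-0.6,-0.6,-0.5,0],[0,0,0,-0.8,-0.8,-0.5,0],[0,0,0,-1,-1,-0.5,0]]}}

```text
t: 1.35
ee_pos: [365.9, 292.9, 322.5]
orientation: [-0.704, -3.062, 0.0]
ft_force: [0.6, -0.4, -0.3]
width: 0.4
grasp_force: 0.0
```

{"fn": "servo_tool", "kwargs": {"rows": [[0,0,0,-0.15,-0.15,0,0],[0,0,0,-0.3,-0.3,0,0],[0,0,0,-0.45,-0.45,0,0],[0,0,0,-0.6,-0.6,0,0],[0,0,0,-0.75,-0.75,0,0],[0,0,0,-0.9,-0.9,0,0],[0,0,0,-1,-1,0,0],[0,0,0,-1,-1,0,0]]}}

```text
t: 2.35
ee_pos: [458.2, 26.0, 322.4]
orientation: [-0.71, -3.06, 0.0]
ft_force: [0.9, 0.4, -0.4]
width: 0.6
grasp_force: 0.0
```

{"fn": "servo_tool", "kwargs": {"rows": [[0,0,0,-0.15,-0.15,0,0],[0,0,0,-0.3,-0.3,0,0],[0,0,0,-0.45,-0.45,0,0],[0,0,0,-0.6,-0.6,0,0],[0,0,0,-0.75,-0.75,0,0],[0,0,0,-0.9,-0.9,0,0],[0,0,0,-1,-1,0,0],[0,0,0,-1,-1,0,0],[0,0,0,-1,-1,0,0]]}}

```text
t: 3.48
ee_pos: [550.1, -238.5, 322.3]
orientation: [-0.704, -3.061, -0.001]
ft_force: [1.0, 0.1, 0.4]
width: 0.1
grasp_force: 0.0
```

```bash
cat >> h.py <<'E'
def toolshift(target):
    from scipy.spatial.transform import Rotation as Ro
    o=ctrl.get_obs(); return Ro.from_rotvec(o["orientation"]).inv().apply(np.array(target)-o["ee_pos"])/200
E
python3 - <<'E'
from h import *
np.set_printoptions(precision=3,suppress=True)
o=ctrl.get_obs();c=ctrl.camera_info("wrist");p,d=ctrl.get_image("wrist")
cv2.imwrite("pics/w1.png",p[:,:,::-1])
print(o["ee_pos"],o["qpos"],o["ft_force"],"cam",-np.array(c["R"]).T@np.array(c["t"]))
q=np.array([[*atdepth(c,u,v,d[v,u]),u,v] for v in range(0,420,2) for u in range(0,560,2) if d[v,u]>0])
s=q[(q[:,2]>90)&(q[:,2]<110)&(np.hypot(q[:,0]-525,q[:,1]+312)<60)]
print(len(s),s.mean(0) if len(s) else 0)
if len(s)>3: print(cv2.minAreaRect(s[:,:2].astype(np.float32)))
print("shift",toolshift((525,-312,200)))
E
```

```text
[ 550.135 -238.492  322.303] [-0.429  0.29   1.587  0.     1.266 -1.548] [0.965 0.109 0.403] cam [ 478.714 -203.043  485.243]
283 [ 525.238 -310.087   99.167  207.385  181.993]
((526.3707885742188, -311.21624755859375), (52.25046920776367, 30.145429611206055), 78.58303833007812)
shift [-0.048 -0.386  0.612]
```

View pics/w1.png

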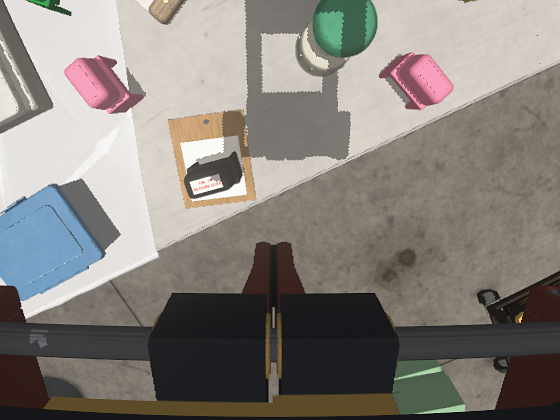

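The wrist view shows the stamp on the card at (213,180) and the mould clear of it at (340,30). The top centre, (526,-311,99), agrees with the first measurement. I'll go over it and down to about 130.

{"fn": "servo_tool", "kwargs": {"rows": [[0,0,0,-0.02,-0.15,0,0],[0,0,0,-0.05,-0.3,0,0],[0,0,0,-0.05,-0.385,0.1,0],[0,0,0,-0.05,-0.385,0.3,0],[0,0,0,-0.05,-0.385,0.5,0],[0,0,0,-0.05,-0.385,0.7,0],[0,0,0,-0.05,-0.385,0.85,0],[0,0,0,-0.05,-0.385,0.95,0],[0,0,0,-0.05,-0.385,0.96,0],[0,0,0,-0.05,-0.385,0.96,0]]}}

```text
t: 4.78
ee_pos: [526.4, -313.7, 131.7]
orientation: [0.704, 3.06, -0.001]
ft_force: [-0.4, -0.0, 0.3]
width: 0.3
grasp_force: 0.0
```

Run:
```python
from h import *
p,d=ctrl.get_image("wrist");cv2.imwrite("pics/w2.png",p[:,:,::-1])
print(toolshift((525.5,-311.5,100)), ctrl.get_obs()["ft_force"])
```

```text
[0.01041115 0.008571   0.15981855] [-0.44379347 -0.47288644  0.52452394]
```

View pics/w2.png

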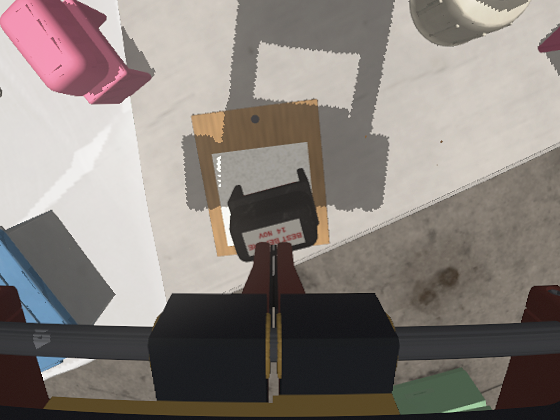

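The fingertips (273,245) are over the stamp head. I'll descend close, then go slowly by force.

{"fn": "servo_tool", "kwargs": {"rows": [[0,0,0,0.01,0.01,0.05,0],[0,0,0,0.01,0.01,0.1,0],[0,0,0,0.01,0.01,0.13,0],[0,0,0,0.01,0.01,0.15,0],[0,0,0,0.01,0.01,0.165,0],[0,0,0,0.01,0.01,0.175,0],[0,0,0,0.01,0.01,0.185,0],[0,0,0,0.01,0.01,0.185,0]]}}

```text
t: 5.82
ee_pos: [524.9, -311.0, 93.8]
orientation: [0.705, 3.061, -0.0]
ft_force: [-0.6, 0.1, 2.9]
width: 0.3
grasp_force: 1.5
```

{"fn": "servo_tool", "kwargs": {"rows": [[0,0,0,0,0,0.01,0],[0,0,0,0,0,0.02,0],[0,0,0,0,0,0.03,0],[0,0,0,0,0,0.03,0]]}}

```text
t: 6.32
ee_pos: [525.0, -311.0, 87.9]
orientation: [0.705, 3.061, -0.0]
ft_force: [-0.6, 1.4, 7.0]
width: 0.4
grasp_force: 3.2
```

{"fn": "servo_tool", "kwargs": {"rows": [[0,0,0,0,0,0.005,0],[0,0,0,0,0,0.01,0],[0,0,0,0,0,0.01,0]]}}

```text
t: 6.7
ee_pos: [525.2, -311.1, 86.4]
orientation: [0.705, 3.061, -0.0]
ft_force: [-1.5, 1.8, 9.6]
width: 0.7
grasp_force: 4.6
```

{"fn": "servo_tool", "kwargs": {"rows": [[0,0,0,0,0,0.003,0],[0,0,0,0,0,0.003,0]]}}

```text
t: 6.95
ee_pos: [525.4, -311.2, 86.4]
orientation: [0.705, 3.06, -0.0]
ft_force: [-2.7, 2.9, 13.9]
width: 0.6
grasp_force: 6.7
```

The stop is reached: z is unchanged and the force rose from 9.6 to 13.9 N. I'll hold for about 1 s.

{"fn": "servo_tool", "kwargs": {"rows": [[0,0,0,0,0,0,0],[0,0,0,0,0,0,0],[0,0,0,0,0,0,0],[0,0,0,0,0,0,0],[0,0,0,0,0,0,0],[0,0,0,0,0,0,0],[0,0,0,0,0,0,0]]}}

```text
t: 7.82
ee_pos: [525.3, -311.1, 86.3]
orientation: [0.705, 3.06, -0.0]
ft_force: [-1.8, 2.8, 13.1]
width: 0.5
grasp_force: 6.7
```

{"fn": "servo_tool", "kwargs": {"rows": [[0,0,0,0,0,-0.015,0],[0,0,0,0,0,-0.03,0],[0,0,0,0,0,-0.045,0],[0,0,0,0,0,-0.06,0],[0,0,0,0,0,-0.08,0],[0,0,0,0,0,-0.12,0],[0,0,0,0,0,-0.25,0],[0,0,0,0,0,-0.45,0],[0,0,0,0,0,-0.7,0],[0,0,0,0,0,-0.95,0]]}}

```text
t: 9.07
ee_pos: [524.6, -310.9, 276.8]
orientation: [-0.705, -3.061, 0.0]
ft_force: [0.4, -0.8, -0.3]
width: 0.4
grasp_force: 0.0
```

{"fn": "servo_tool", "kwargs": {"rows": [[0,0,0,0.02,0.15,-0.2,0],[0,0,0,0.05,0.3,-0.2,0],[0,0,0,0.05,0.4,-0.2,0],[0,0,0,0.05,0.4,-0.2,0],[0,0,0,0.05,0.4,-0.2,0]]}}

```text
t: 9.7
ee_pos: [550.5, -235.1, 314.4]
orientation: [-0.705, -3.06, 0.0]
ft_force: [-0.1, 1.2, 0.5]
width: 0.2
grasp_force: 0.0
```

Run:
```python
from h import *
np.set_printoptions(precision=1,suppress=True)
c=ctrl.camera_info("wrist");p,d=ctrl.get_image("wrist");cv2.imwrite("pics/w3.png",p[:,:,::-1])
q=np.array([[*atdepth(c,u,v,d[v,u]),u,v] for v in range(0,420,2) for u in range(0,560,2) if d[v,u]>0])
s=q[(q[:,2]>80)&(q[:,2]<110)&(np.hypot(q[:,0]-525,q[:,1]+312)<60)]
print(len(s),s.mean(0),cv2.minAreaRect(s[:,:2].astype(np.float32)),ctrl.get_obs()["ft_force"],ctrl.get_obs()["t"])
```

```text
320 [ 524.8 -308.6   96.8  204.8  183.2] ((526.0971069335938, -310.68853759765625), (53.84064865112305, 30.64675521850586), 79.21885681152344) [-0.2  0.7 -0.6] 9.75
```

View pics/w3.png

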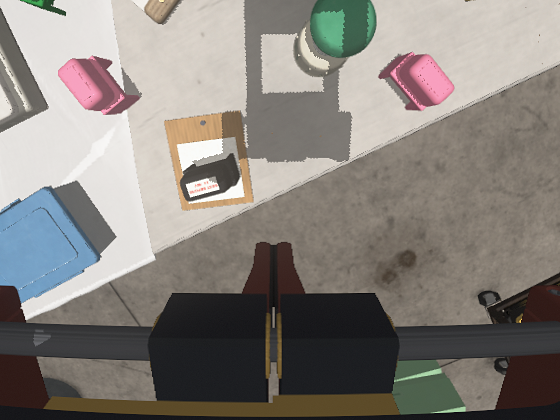

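The stamp at (210,180) stands upright in the same place, within 1 mm and 1°, with its head up again. Everything else visible in this view is untouched.

```bash
python3 -c "
from workcell import ctrl
print(ctrl.close_job())"
```

```text
the job is handed in; nothing more can be done
None
```

I pressed the stamp on the card down to its stop, with a highest force reading of about 14 N, held it for about 1 s and released it; it stayed upright within 1 mm of its place, and I withdrew and handed the job in at about 10 s.

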